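# Turn a covered drying pan round the tray post and square it to the rail

## Task

Before the tray goes back in the oven, the square pan's red vent side must face the tray's dark back rail. Slide the pan against the yellow-topped post and, keeping it flat on the tray and in contact with the post, turn it a quarter turn clockwise (seen from above) round the post by pushing it; then push it square up to the back rail, pressing it home for about half a second with a light, steady push of about 12 N, and leave it there with its side no more than a finger's breadth (15 mm) from the post. Nothing may ever be pushed harder than 30 N, and leave the crucible, the jar and the dish where they are.

Things in the scene. Friction and masses are not known exactly. Their poses are not given: they have to be found in the camera images.
- tray: Fixed perforated aluminium oven tray, 300 x 300 mm plate, its upper surface 8 mm above the bench. Origin at bench level under the post's axis; x points to the back rail (the rail's normal), y to the left along the rail, z up. The plate spans x -190 to +110 mm and y -135 to +165 mm.
- post: Fixed upright round steel post with a yellow top, 14 mm in diameter, rising 26 mm above the tray's surface (top 34 mm above the bench). Origin on its axis at bench level, the same as the tray's origin and axes.
- rail: Fixed dark steel back rail standing on the tray, 190 mm long (along its y), 12 mm thick, 24 mm high above the tray. Origin on the tray's surface, at the middle of the flat face that looks at the robot; x points through the rail away from the robot. The face lies 95 mm beyond the post's axis, the rail's middle 60 mm to the left of it.
- pan: Loose square steel pan with a flat lid, 100 x 100 x 34 mm, 0.3 to 0.65 kg, no handle, edges rounded 3 mm. Origin at the centre of its underside, z up; red vent side is its +y side. Starts on the robot's side of the post, 10 to 35 mm short of it, within 0.2 rad of the tray's axes, red side to the left, the post opposite the right part of its far (+x) side. Slides at about 0.6 to 2 N.
- vent (a point): Middle of the pan's red vent side, 50 mm from the pan's centre along the pan's +y, 17 mm above its underside.
- crucible: White ceramic cup, 44 mm across, 36 mm high, loose on the right part of the tray, beyond the post's right. Origin at the centre of its underside. Leave alone.
- weighing_jar: Amber jar with blue cap, 36 mm across, 45 mm high, loose on the right part of the tray (changes places with the crucible). Origin at the centre of its underside. Leave alone.
- dish: Blue ceramic bowl, 70 mm across, 25 mm high, loose on the bench to the left of the tray. Origin at the centre of its underside. Leave alone.

How it is judged:
By the outcome, as a careful person would: the job done as asked, in the order asked, and still so for the second after the job is handed in, with the robot touching nothing.
It also fails if it takes over 64 s, if anything falls off the work surface, if the arm or the gripper's body presses on something with over 40 N, if the wrist force passes 120 N, or if a joint passes its speed limit or range.

## Robot

A 6-joint arm with a two-finger parallel gripper is mounted at the origin on the work surface. World frame = base frame: x ahead of the robot, y to its left, z up, the work surface at z = 0. Lengths are in m, angles in rad, forces in N, time in s.
With the tool pointing down it reaches from about 0.4 to 0.825 m from the base axis. Payload 7 kg.
Tool frame: the origin (TCP) lies on the mounting face of the last link; the fingertips stand arm.tcp_to_tips ahead of it and the grasp point (between the pads) lies 159 mm ahead of it (arm.tcp_to_tips is the distance from the TCP to the fingertips, in m); z points along the fingers, y is the direction in which the jaws open and shut (so a half turn about z gives the same grasp; the last joint's range is limited). The gripper opens to 88 mm and grips with 3 to 60 N. Pads are 19 mm wide; open, the fingers measure 130 mm over their backs; the gripper's body (78 mm by 193 mm) begins 47 mm behind the grasp point.
Start: joints at [1.608, 0.359, 0.012, 0, -1.224, -0.288], TCP at [0.168, 0.654, 0.405] pointing down, gripper open.
Joint ranges: [-3.07, 3.07], [-1.43, 2.12], [-1.02, 1.25], [-3.03, 1.67], [-3.05, -0], [-3.03, 3.03]. Speed limits (rad/s): [2.39, 2.39, 3.01, 3.14, 3.14, 3.14].

## Interface

Orientations are given as [roll, pitch, yaw] about the fixed x, y, z axes, in that order (R = Rz(yaw) Ry(pitch) Rx(roll)).
In Python, from station import arm, cams, job_done, finder gives the robot as it stands.
- The arm moves only by the tool play_rows, never from a script. Its argument "targets" is a list that holds one entry, the list of rows, each a list of 4 numbers: the shift along the tool's x, y, z in m, then the turn about the tool's z in degrees. A call has 1 to 5 rows; each row is the pose to reach, as a shift and turn from the pose commanded when the call began, along the tool's axes at that moment; what a row does not reach only later rows make up. A row lasts 1/8 s, in which the tool goes at most 62.5 mm and 10.7 degrees, less where a joint would pass 70% of its speed; a pose out of reach is approached as far as the arm can. A call with a gripper value outside its range is refused whole. "grip" is the closure in counts, from 0 (fully open) to 255 (shut), set as the call begins (left out, the last holds). The fingers move at their own pace and stop on an object; "newtons" is the grip in N (left out, the last holds). Time passes only in rows, so rows that repeat a pose let the fingers close. It gives the time, the measured TCP pose, the force and the opening at its end, in the units of the state.
- arm.get_state(): the state, without advancing time (a new reading comes with each control period).
- cams.grab_frame(name): name is "scene" or "side" or "wrist"; returns (picture, depth): 384x512x3 uint8, red, green, blue; 384x512 float32, m along the optical axis (not along the pixel's ray), 0 where there is no reading.
- cams.camera_params(name): a dict with "intrinsics" (3x3 intrinsics, pixels), "position" and "attitude" of the camera in the world. Camera axes: x right, y down, z forward; pixel columns grow to the right and rows downward; lengths in m; the calibration is good to about 2 mm. The wrist camera is an equidistant fisheye: a pixel r from the principal point sees the ray r / f radians off the axis. A picture is of the moment at which its call begins: read the wrist's pose just before it. camera_params takes no time and is no camera call; for the wrist camera it gives the pose at the moment of the call.
- job_done(): hands the job in, once; it reports no verdict.
Trained networks look in the newest picture that a camera, given by its name, has taken for a name from the list of things; names that differ only in an ending like _2 or _b are one class to them, and where a whole thing is asked for, a point or a joint stands for the part that bears it (a point fixed in the world has none). Each returns a list of dicts, best first, with "score" (0 to 1); they miss things now and then, are a little off and sometimes report something else, mostly with a low value. They report only what shows in the picture. A call takes as long as a camera call.
- finder.find_in(camera, query): "xyz" ([x, y, z] in m, in world coordinates, good to about 4 mm: the middle of the surface that is visible of it).
- finder.masks_of(camera, query): "mask" (384x512 bool, what is visible of it).
The state is a dict: "t": time; "q": joint angles; "qd": joint speeds; "joint_efforts": joint torques, N m; "eef_pos": TCP position; "ee_rot": TCP orientation; "force": force on the tool from outside, world axes, zero at the start; "moment": the same for the moment, N m; "width": finger opening in m.
Only numpy, scipy, OpenCV 4.12 (cv2) and the standard library are available. Lean on these libraries where they do the work, as an engineer would, in place of code of your own. Each camera call takes 0.05 s, during which the arm holds its last target. There are 200 camera calls.

## Working session

There is one attempt and no reset: what is moved stays moved. The work goes in short steps, Python scripts to look and compute and a tool call to move; the robot and the scene stay as the last step left them, time stands still between calls to the robot, and variables do not carry over. Pictures are saved under pics/ and viewed, about 8 in all and at most 12, crops included, and the job is handed in when it is done.

Besides the shell and the picture viewer there is one more tool, called after "Request:" as name(argument=value, ...), one argument or row to a line, values as JSON. play_rows: Moves the arm, as the interface text tells. Its arguments: {"type":"object","properties":{"targets":{"type":"array","items":{"type":"array","items":{"type":"array","items":{"type":"number"}}}},"grip":{"type":"number"},"newtons":{"type":"number"}},"required":["targets"]}

```bash
mkdir -p pics; ls; cat > h.py <<'E'
import numpy as np, cv2
from scipy.spatial.transform import Rotation as R
from station import arm, cams, job_done, finder
def cam(n):
    p=cams.camera_params(n); K=np.array(p["intrinsics"]); a=np.array(p["attitude"])
    Rm=a if a.shape==(3,3) else (R.from_euler('xyz',a).as_matrix() if a.size==3 else None)
    return K,np.array(p["position"]),Rm
def cloud(n,d):
    K,t,Rm=cam(n); v,u=np.mgrid[:384,:512]
    P=np.stack([(u-K[0,2])/K[0,0]*d,(v-K[1,2])/K[1,1]*d,d],-1)
    return P@Rm.T+t
def save(n,im): cv2.imwrite(f"pics/{n}.png",im[:,:,::-1])
E
python3 - <<'E'
from h import *
s=arm.get_state()
for k in s: print(k,np.round(s[k],4))
print(arm.tcp_to_tips)
ims=[]
for n in ("scene","side"):
    im,d=cams.grab_frame(n); ims.append(im); print(n,cams.camera_params(n))
    for q in ["tray","post","rail","pan","vent","crucible","weighing_jar","dish"]:
        r=finder.find_in(n,q)
        print(q,[(np.round(x["xyz"],3),round(x["score"],2)) for x in r[:2]])
    save(n,im)
E
```

```text
pics
t 0.0
q [ 1.6081e+00  3.5940e-01  1.1100e-02 -4.0000e-04 -1.2241e+00 -2.8810e-01]
qd [ 0.0005 -0.0002  0.0001 -0.0004 -0.0007 -0.0006]
joint_efforts [-8.00000e-04 -5.82714e+01  2.93069e+01  6.99780e+00  7.10000e-03
 -2.00000e-04]
eef_pos [0.1675 0.6537 0.4037]
ee_rot [ 3.1399e+00 -1.0000e-04 -2.5090e-01]
force [-0.0846 -0.5612 -0.5824]
moment [-0.0338 -0.0442  0.0302]
width 0.0875
0.1781
scene {'intrinsics': array([[362.55005612,   0.        , 259.3733721 ],
       [  0.        , 362.55005612, 190.26468567],
       [  0.        ,   0.        ,   1.        ]]), 'position': array([0.98322091, 0.39360009, 0.53734112]), 'attitude': array([-2.35447296,  0.0091961 ,  2.35466842])}
tray [(array([0.625, 0.077, 0.006]), 0.6), (array([0.542, 0.263, 0.012]), 0.29)]
post [(array([ 0.631, -0.077,  0.029]), 0.72)]
rail [(array([0.72 , 0.097, 0.03 ]), 0.79), (array([ 0.566, -0.066,  0.044]), 0.56)]
pan [(array([0.626, 0.081, 0.01 ]), 0.56)]
vent [(array([0.552, 0.06 , 0.044]), 0.6)]
crucible [(array([ 0.633, -0.077,  0.03 ]), 0.75), (array([0.555, 0.061, 0.042]), 0.61)]
weighing_jar [(array([ 0.57 , -0.071,  0.044]), 0.88)]
dish [(array([0.543, 0.266, 0.014]), 0.64)]
side {'intrinsics': array([[349.03574976,   0.        , 252.29403439],
       [  0.        , 349.03574976, 195.12067929],
       [  0.        ,   0.        ,   1.        ]]), 'position': array([0.41482473, 0.55131664, 0.447689  ]), 'attitude': array([-2.20940312, -0.02027661, -2.67470746])}
tray [(array([0.58 , 0.096, 0.008]), 0.98)]
post []
rail []
pan [(array([0.532, 0.07 , 0.042]), 0.65)]
vent [(array([0.532, 0.075, 0.046]), 0.88)]
crucible [(array([ 0.628, -0.068,  0.034]), 0.73), (array([0.533, 0.075, 0.045]), 0.54)]
weighing_jar [(array([ 0.551, -0.07 ,  0.041]), 0.62), (array([0.553, 0.259, 0.017]), 0.41)]
dish [(array([0.554, 0.26 , 0.018]), 0.94), (array([0.532, 0.075, 0.046]), 0.16)]
```

View pics/scene.png

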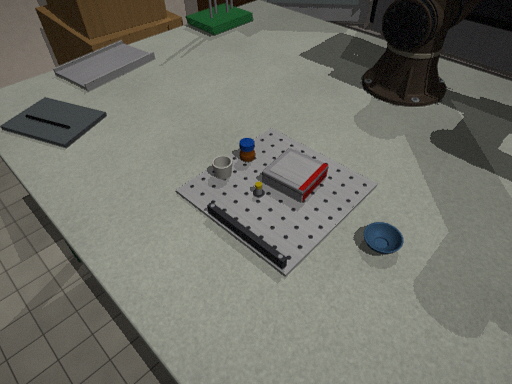

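View pics/side.png

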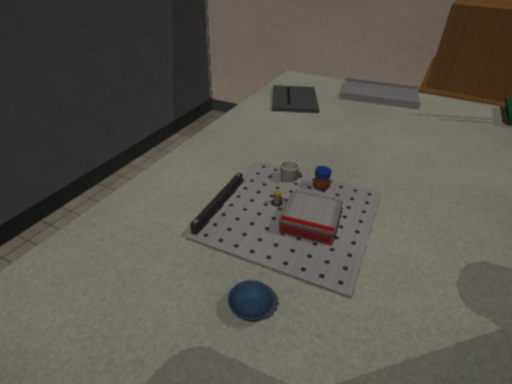

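The pictures show the tray, with the pan at scene (295,175) and the yellow post at scene (258,188) and side (277,198). The rail runs from (210,208) to (285,262) in scene. The crucible is at (223,168) and the jar at (247,150). Next I'll get metric fits from the depth.

```bash
cat >> h.py <<'E'
def rect(P):
    (c,s,a)=cv2.minAreaRect((P[:,:2]*1000).astype(np.float32)); return np.round(c,1),np.round(s,1),round(a,2)
def measure(n,verbose=True):
    im,d=cams.grab_frame(n); P=cloud(n,d); ok=d>0
    hsv=cv2.cvtColor(im,cv2.COLOR_RGB2HSV).astype(int); H,S,V=hsv[...,0],hsv[...,1],hsv[...,2]
    X,Y,Z=P[...,0],P[...,1],P[...,2]
    roi=ok&(X>.4)&(X<.85)&(Y>-.17)&(Y<.22)
    return im,P,roi,H,S,V
def blob(m):
    k,l,st,_=cv2.connectedComponentsWithStats(m.astype(np.uint8)); return l==1+np.argmax(st[1:,4])
E
python3 - <<'E'
from h import *
for n in("scene","side"):
    im,P,roi,H,S,V=measure(n); Z=P[...,2]
    print(n)
    y=roi&(H>18)&(H<35)&(S>150)&(V>100); print("yellow",y.sum(),P[y].mean(0),P[y].max(0))
    pan=blob(roi&(Z>.036)&(Z<.055)); print("pan",pan.sum(),rect(P[pan]),np.median(P[pan][:,2]), np.round(P[pan].mean(0),4))
    red=roi&((H<6)|(H>174))&(S>150); red=blob(red);print("red",red.sum(),rect(P[red]), P[red].mean(0))
    rail=blob(roi&(V<75)&(Z>.026)&(Z<.042)&(P[...,0]>.6)); print("rail",rail.sum(),rect(P[rail]),np.median(P[rail][:,2]))
    t=blob(roi&(Z>.003)&(Z<.014)&(S<60)); print("Ztray",np.median(P[t][:,2]))
    m=blob(finder.masks_of(n,"tray")[0]["mask"]&roi); print("tray",m.sum(),rect(P[m]))
    b=P[(P[...,0]>.6)&(P[...,0]<.7)&(P[...,1]>.28)&(P[...,1]<.35)][:,2]; print("bench",np.median(b))
E
```

```text
scene
yellow 29 [0.61591071 0.01793942 0.03193525] [0.6229593  0.02459555 0.03400909]
pan 1630 (array([535.3,  45.4]), array([102.2,  99.7]), 7.22) 0.04144765031776146 [0.54   0.0489 0.0413]
red 169 (array([510.2,  84.1]), array([133.9,  19. ]), 13.57) [0.53172661 0.08900077 0.04154507]
rail 628 (array([716.4,  82.6]), array([ 13.8, 190.1]), 1.99) 0.030717396534263197
Ztray 0.00704943116777218
tray 12673 (array([570.8,  28.2]), array([314.4, 310.9]), 1.88)
bench -0.0009757961663111048
side
yellow 17 [0.61830239 0.01943571 0.03468198] [0.6228967  0.02496267 0.03571814]
pan 1915 (array([535.9,  46.7]), array([100.4, 101. ]), 7.03) 0.04277000847866297 [0.5335 0.053  0.0425]
red 337 (array([530.2,  95.5]), array([91.6,  4. ]), 7.15) [0.52973706 0.09523025 0.02338297]
rail 467 (array([716.4,  83.4]), array([ 13.8, 189.9]), 2.03) 0.03200541000354984
Ztray 0.008366184106459174
tray 13071 (array([585.5,  26.5]), array([318.3, 317.6]), 1.48)
bench 0.0005741655557362502
```

```bash
cat >> h.py <<'E'
def to(x,y,z,yaw_deg=None,s=None):
    """print the shift (tool axes) and turn that bring the TCP to world x,y,z (mm), yaw"""
    s=s or arm.get_state(); p=np.array(s["eef_pos"])*1000; psi=s["ee_rot"][2]
    c,q=np.cos(psi),np.sin(psi); d=np.array([x,y,z])-p
    sh=[c*d[0]+q*d[1], q*d[0]-c*d[1], -d[2]]
    turn=0 if yaw_deg is None else -((yaw_deg-np.degrees(psi)+180)%360-180)
    print("to",np.round(sh,1),"turn",round(turn,1),"| at",np.round(p,1),round(np.degrees(psi),1),"F",np.round(s["force"],1),"t",round(s["t"],2))
E
python3 -c "
from h import *
to(507,10,300,-128)"
```

```text
to [488.6 539.5 104.7] turn 113.6 | at [167.5 653.9 404.7] -14.4 F [-0.2 -0.5  0.2] t 1.1
```

Request:
play_rows(
  targets=[
    [[0.489,0.539,0.1,113.5],[0.489,0.539,0.1,113.5],[0.489,0.539,0.1,113.5],[0.489,0.539,0.1,113.5],[0.489,0.539,0.1,113.5]],
  ],
  grip=0,
)

```text
t: 1.72
eef_pos: [0.3127, 0.3783, 0.3622]
ee_rot: [-3.141, 0.001, -1.194]
force: [0.9, 1.0, -0.7]
width: 0.0876
```

Request:
play_rows(
  targets=[
    [[0.413,-0.045,0.062,59.6],[0.413,-0.045,0.062,59.6],[0.413,-0.045,0.062,59.6],[0.413,-0.045,0.062,59.6],[0.413,-0.045,0.062,59.6]],
  ],
)

```text
t: 2.35
eef_pos: [0.4586, 0.1058, 0.3163]
ee_rot: [-3.141, 0.001, -2.131]
force: [0.8, 0.8, -0.2]
width: 0.0875
```

```bash
python3 -c "
from h import *
to(507,10,240,-128)"
```

```text
to [ 55.4 -91.9  76.3] turn 5.9 | at [458.6 105.8 316.3] -122.1 F [ 0.8  0.8 -0.2] t 2.35
```

Request:
play_rows(
  targets=[
    [[0.055,-0.092,0.076,5.9],[0.055,-0.092,0.076,5.9],[0.055,-0.092,0.076,5.9],[0.055,-0.092,0.076,5.9]],
  ],
)

```text
t: 2.85
eef_pos: [0.5073, 0.012, 0.2398]
ee_rot: [3.141, -0.001, -2.23]
force: [1.0, -0.2, -0.4]
width: 0.0877
```

```bash
python3 - <<'E'
from h import *
to(507,10,193,-128); print(arm.get_state()["q"])
im,d=cams.grab_frame("wrist"); save("w1",im)
im,P,roi,H,S,V=measure("side"); save("s2",im)
E
```

```text
to [ 1.7 -1.  46.8] turn 0.2 | at [507.3  12.  239.8] -127.8 F [ 1.  -0.2 -0.4] t 2.85
[ 4.11322630e-01  2.60689964e-01 -5.63640517e-01  1.89486870e-04
 -7.47220827e-01 -1.07074385e+00]
```

View pics/w1.png

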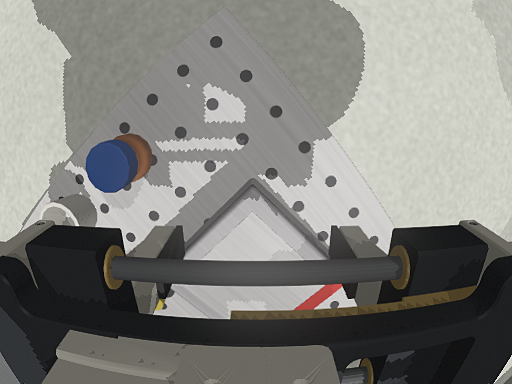

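The wrist view shows the jaws straddling the pan's near-right corner at (252,185). The red side is at (320,297), and the jar at (110,165) is clear of the fingers. Descending.

Request:
play_rows(
  targets=[
    [[0.002,-0.001,0.015,0],[0.002,-0.001,0.03,0],[0.002,-0.001,0.04,0],[0.002,-0.001,0.046,0],[0.002,-0.001,0.046,0]],
  ],
)

```text
t: 3.58
eef_pos: [0.5066, 0.0101, 0.1934]
ee_rot: [3.141, -0.001, -2.229]
force: [0.4, 0.5, 0.3]
width: 0.0882
```

```bash
python3 - <<'E'
from h import *
to(513,17,193,-128)
to(537,17,193,-128)
for n in("scene","side"):
    im,P,roi,H,S,V=measure(n); Z=P[...,2]
    pan=blob(roi&(Z>.036)&(Z<.048)&((S<60)|(H<6)|(H>174))); print(n,"pan",pan.sum(),rect(P[pan]))
    save(n+"3",im)
E
```

```text
to [-9.4 -0.9  0.4] turn 0.3 | at [506.6  10.1 193.4] -127.7 F [0.4 0.5 0.3] t 3.58
to [-24.  -19.9   0.4] turn 0.3 | at [506.6  10.1 193.4] -127.7 F [0.4 0.5 0.3] t 3.58
scene pan 1620 (array([536.1,  45.8]), array([101. , 100.7]), 7.35)
side pan 1925 (array([536.8,  37.3]), array([ 99.8, 121.3]), 7.74)
```

View pics/scene3.png

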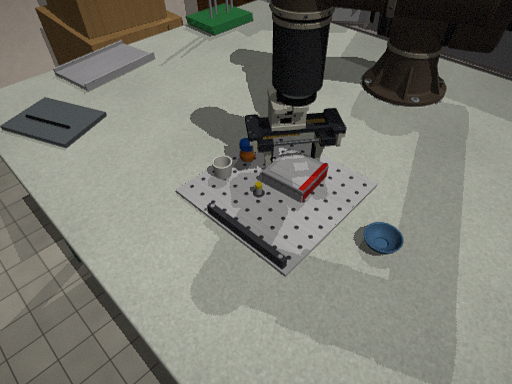

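The scene picture shows the fingers down behind the pan's near-right corner. The pan hasn't moved (295,175), and the jar and crucible are clear. Now I'll slide it to the post.

Request:
play_rows(
  targets=[
    [[-0.0094,-0.0008,0,0],[-0.0128,-0.0049,0,0],[-0.0163,-0.0091,0,0],[-0.0197,-0.0132,0,0],[-0.0232,-0.0174,0,0]],
  ],
)

```text
t: 4.3
eef_pos: [0.5347, 0.0177, 0.1939]
ee_rot: [3.141, -0.001, -2.229]
force: [-5.5, 1.3, -0.2]
width: 0.0877
```

```bash
cat >> h.py <<'E'
def panpose():
    for n in("scene","side"):
        im,P,roi,H,S,V=measure(n); Z=P[...,2]
        pan=blob(roi&(Z>.036)&(Z<.048)&((S<60)|(H<6)|(H>174))); r=rect(P[pan]); print(n,"pan",pan.sum(),r, end=' ')
        a=np.radians(r[2]); d=np.array([617.5,19.5])-r[0]; print("post in pan",np.round([np.cos(a)*d[0]+np.sin(a)*d[1],-np.sin(a)*d[0]+np.cos(a)*d[1]],1))
        red=blob(roi&((H<6)|(H>174))&(S>150)&(Z>.01)); print("  red",red.sum(),rect(P[red]))
    return im
E
python3 - <<'E'
from h import *
to(537,17,193,-128); panpose()
E
```

```text
to [-0.8 -2.2  0.9] turn 0.3 | at [534.7  17.7 193.9] -127.7 F [-5.5  1.3 -0.2] t 4.3
scene pan 1754 (array([551.8,  40.3]), array([113.6, 112.2]), 8.21) post in pan [ 62.1 -30. ]
  red 176 (array([549.5,  90.6]), array([95.9, 11. ]), 7.45)
side pan 1836 (array([544.5,  39.2]), array([125. , 116.1]), 7.24) post in pan [ 69.9 -28.7]
  red 337 (array([550.5,  96.8]), array([90.6,  4. ]), 6.95)
```

```bash
cat >> h.py <<'E'
POST=np.array([617.5,19.5])
def turnrows(p,psi_deg,phis,r=None):
    """rows (mm,deg) in tool axes: orbit the TCP clockwise about the post"""
    c,q=np.cos(np.radians(psi_deg)),np.sin(np.radians(psi_deg)); v=np.array(p)-POST
    if r: v=v*r/np.linalg.norm(v)
    for f in phis:
        a=np.radians(f); w=POST+np.array([v[0]*np.cos(a)+v[1]*np.sin(a),-v[0]*np.sin(a)+v[1]*np.cos(a)])-np.array(p)
        print([round(c*w[0]+q*w[1],1),round(q*w[0]-c*w[1],1),0,f])
E
python3 - <<'E'
from h import *
turnrows((534.7,17.7),-127.7,[3,6,9,12,15])
E
```

```text
[np.float64(-3.4), np.float64(2.6), 0, 3]
[np.float64(-7.0), np.float64(5.1), 0, 6]
[np.float64(-10.7), np.float64(7.4), 0, 9]
[np.float64(-14.5), np.float64(9.4), 0, 12]
[np.float64(-18.4), np.float64(11.3), 0, 15]
```

Request:
play_rows(
  targets=[
    [[-0.0034,0.0026,0,3],[-0.007,0.0051,0,6],[-0.0107,0.0074,0,9],[-0.0145,0.0094,0,12],[-0.0184,0.0113,0,15]],
  ],
)

```text
t: 5.03
eef_pos: [0.537, 0.0394, 0.194]
ee_rot: [-3.141, 0.0, -2.492]
force: [0.3, -0.4, -0.1]
width: 0.0877
```

```bash
cat >> h.py <<'E'
def redpose():
    for n in("scene","side"):
        im,P,roi,H,S,V=measure(n); Z=P[...,2]; save(n+"_t%d"%(arm.get_state()["t"]*10),im)
        red=roi&((H<6)|(H>174))&(S>150)&(Z>.01)
        if red.sum()<30: print(n,"red",red.sum()); continue
        red=blob(red); Q=P[red]*1000; f=Q[Q[:,2]<37] if (Q[:,2]<37).sum()>60 else Q
        l=cv2.fitLine(f[:,:2].astype(np.float32),cv2.DIST_HUBER,0,.01,.01).ravel(); d=l[:2]*np.sign(l[0]); t=(f[:,:2]-l[2:])@d
        m=l[2:]+d*(t.max()+t.min())/2; nrm=np.array([-d[1],d[0]]); c=m-50*nrm; u=POST-c
        print(n,"red",len(f),"len",round(np.ptp(t),1),"yaw",round(np.degrees(np.arctan2(d[1],d[0])),1),"mid",m.round(1),"post in pan",np.round([u@d,u@nrm],1))
E
python3 - <<'E'
from h import *
to(0,0,0); redpose()
E
```

```text
to [451.6 293.3 194. ] turn 0 | at [537.   39.4 194. ] -142.8 F [ 0.3 -0.4 -0.1] t 5.03
scene red 193 len 93.8 yaw -7.6 mid [572.2 111.4] post in pan [ 57.  -35.1]
side red 291 len 90.5 yaw -8.1 mid [573.4 112.4] post in pan [ 56.7 -35.7]
```

```bash
python3 - <<'E'
from h import *
turnrows((537,39.4),-142.8,[3,6,9,12,15],82.4)
E
```

```text
[np.float64(-3.8), np.float64(2.2), 0, 3]
[np.float64(-7.3), np.float64(4.7), 0, 6]
[np.float64(-11.0), np.float64(6.9), 0, 9]
[np.float64(-14.8), np.float64(9.0), 0, 12]
[np.float64(-18.7), np.float64(10.8), 0, 15]
```

Request:
play_rows(
  targets=[
    [[-0.0036,0.0024,0,3],[-0.0072,0.0048,0,6],[-0.011,0.007,0,9],[-0.0148,0.009,0,12],[-0.0187,0.0108,0,15]],
  ],
)

```text
t: 5.75
eef_pos: [0.5451, 0.0591, 0.194]
ee_rot: [-3.142, -0.0, -2.753]
force: [-1.7, -0.4, 0.5]
width: 0.0876
```

```bash
python3 - <<'E'
from h import *
to(0,0,0); redpose(); s=arm.get_state()
p=s["eef_pos"][:2]*1000 if hasattr(s["eef_pos"],'shape') else np.array(s["eef_pos"][:2])*1000
print(np.linalg.norm(p-POST)); turnrows(p,np.degrees(s["ee_rot"][2]),[3,6,9,12,15],82.2)
E
```

```text
to [526.9 151.9 194. ] turn 0 | at [545.1  59.1 194. ] -157.7 F [-1.7 -0.4  0.5] t 5.75
scene red 246 len 92.7 yaw -22.5 mid [597.4 119.4] post in pan [ 56.8 -34.6]
side red 215 len 87.5 yaw -23.1 mid [597.9 120.6] post in pan [ 57.8 -35.3]
82.39519248069475
[np.float64(-3.5), np.float64(2.5), 0, 3]
[np.float64(-7.1), np.float64(4.9), 0, 6]
[np.float64(-10.8), np.float64(7.1), 0, 9]
[np.float64(-14.6), np.float64(9.2), 0, 12]
[np.float64(-18.5), np.float64(11.0), 0, 15]
```

Request:
play_rows(
  targets=[
    [[-0.0035,0.0025,0,3],[-0.0071,0.0049,0,6],[-0.0108,0.0071,0,9],[-0.0146,0.0092,0,12],[-0.0185,0.011,0,15]],
  ],
)

```text
t: 6.48
eef_pos: [0.558, 0.0762, 0.1939]
ee_rot: [-3.142, -0.0, -3.014]
force: [-1.4, 1.3, 1.5]
width: 0.0876
```

Request:
play_rows(
  targets=[
    [[-0.0035,0.0025,0,3],[-0.0071,0.0049,0,6],[-0.0108,0.0071,0,9],[-0.0146,0.0092,0,12],[-0.0185,0.011,0,15]],
  ],
)

```text
t: 7.1
eef_pos: [0.5749, 0.0896, 0.1939]
ee_rot: [-3.142, -0.0, 3.008]
force: [-2.3, 0.7, 1.3]
width: 0.0877
```

```bash
python3 - <<'E'
from h import *
to(0,0,0); redpose(); s=arm.get_state()
p=np.array(s["eef_pos"][:2])*1000
print(np.linalg.norm(p-POST)); turnrows(p,np.degrees(s["ee_rot"][2]),[3,6,9,12,15],82)
E
```

```text
to [ 557.8 -165.6  193.9] turn 0 | at [574.9  89.6 193.9] 172.3 F [-2.3  0.7  1.3] t 7.1
scene red 303 len 92.3 yaw -52.7 mid [650.  115.4] post in pan [ 56.6 -33.9]
side red 45 len 25.8 yaw -42.4 mid [629.  140.3] post in pan [ 72.9 -47. ]
81.9222907555084
[np.float64(-3.4), np.float64(2.7), 0, 3]
[np.float64(-6.9), np.float64(5.1), 0, 6]
[np.float64(-10.6), np.float64(7.3), 0, 9]
[np.float64(-14.4), np.float64(9.3), 0, 12]
[np.float64(-18.3), np.float64(11.1), 0, 15]
```

Request:
play_rows(
  targets=[
    [[-0.0035,0.0026,0,3],[-0.007,0.005,0,6],[-0.0107,0.0072,0,9],[-0.0145,0.0092,0,12],[-0.0184,0.011,0,15]],
  ],
)

```text
t: 7.82
eef_pos: [0.5948, 0.098, 0.1939]
ee_rot: [3.142, -0.0, 2.746]
force: [-1.5, 1.1, -0.8]
width: 0.0876
```

Request:
play_rows(
  targets=[
    [[-0.0035,0.0026,0,3],[-0.007,0.005,0,6],[-0.0107,0.0072,0,9],[-0.0145,0.0092,0,12],[-0.0184,0.011,0,15]],
  ],
)

```text
t: 8.45
eef_pos: [0.616, 0.1012, 0.194]
ee_rot: [3.141, -0.0, 2.485]
force: [-1.2, 1.1, 0.1]
width: 0.0878
```

```bash
python3 - <<'E'
from h import *
to(0,0,0); redpose(); s=arm.get_state()
p=np.array(s["eef_pos"][:2])*1000
print(np.linalg.norm(p-POST),s["q"]); turnrows(p,np.degrees(s["ee_rot"][2]),[2,4,5.5],81.6)
E
```

```text
to [ 426.  -456.3  194. ] turn 0 | at [616.  101.2 194. ] 142.4 F [-1.2  1.1  0.1] t 8.45
scene red 245 len 94.5 yaw -82.9 mid [688.2  84.6] post in pan [ 55.9 -28.2]
side red 4
81.62822586162456 [ 4.74786091e-01  4.79658772e-01 -3.39273853e-01  4.18088276e-05
 -7.51422202e-01 -2.70202802e+00]
[np.float64(-2.3), np.float64(1.7), 0, 2]
[np.float64(-4.6), np.float64(3.4), 0, 4]
[np.float64(-6.4), np.float64(4.5), 0, 5.5]
```

Request:
play_rows(
  targets=[
    [[-0.0023,0.0017,0,2],[-0.0046,0.0034,0,4],[-0.0061,0.0043,0,5.2],[-0.0061,0.0043,0,5.2]],
  ],
)

```text
t: 9.05
eef_pos: [0.6237, 0.1008, 0.194]
ee_rot: [3.142, 0.0, 2.393]
force: [-0.5, -0.6, 0.8]
width: 0.0876
```

```bash
python3 - <<'E'
from h import *
redpose(); print(arm.get_state()["q"][5])
im,P,roi,H,S,V=measure("scene"); save("scene9",cv2.resize(im[120:290,150:410],None,fx=3,fy=3))
Z=P[...,2]; pan=blob(roi&(Z>.036)&(Z<.044)&((S<60)|(H<6)|(H>174))); print(rect(P[pan]),pan.sum())
s=arm.get_state(); c=s["eef_pos"]; to(c[0]*1000+10,c[1]*1000+.35,194)
E
```

```text
scene red 239 len 97.0 yaw -88.3 mid [694.2  76.2] post in pan [ 54.5 -28.3]
side red 0
-2.788071123348954
(array([650.5,  77.1]), array([100. , 100.7]), 0.64) 1224
to [-7.1  7.1  0. ] turn 0 | at [623.6 100.8 194. ] 137.1 F [ 0.2 -0.7  0.3] t 9.2
```

View pics/scene9.png

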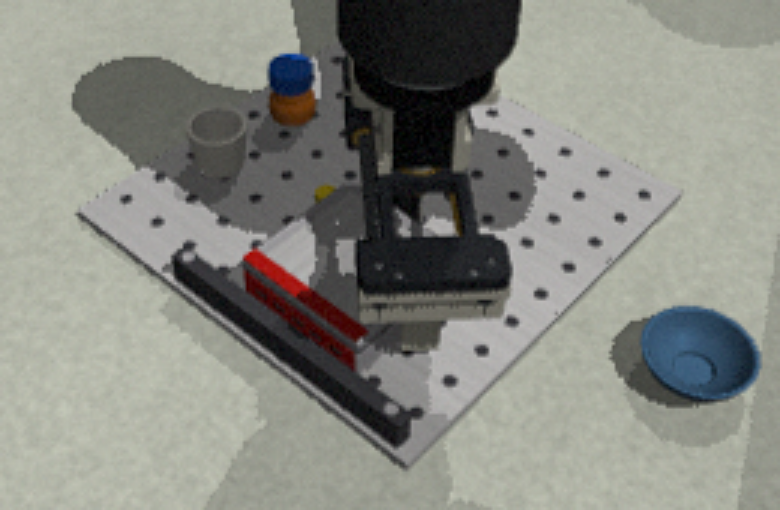

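The crop shows the red side (305,310) parallel to the dark rail. The pan sits left of the yellow post (325,192) with a gap of about 10 mm, and the jar, crucible and dish are unmoved. Now I'll push to the rail.

Request:
play_rows(
  targets=[
    [[-0.0018,0.0018,0,0],[-0.0036,0.0036,0,0],[-0.005,0.005,0,0],[-0.006,0.006,0,0],[-0.006,0.006,0,0]],
  ],
)

```text
t: 9.82
eef_pos: [0.6322, 0.1012, 0.194]
ee_rot: [3.141, 0.0, 2.393]
force: [-0.8, -0.0, -0.3]
width: 0.0874
```

```bash
python3 - <<'E'
from h import *
redpose(); to(0,0,0)
E
```

```text
scene red 247 len 94.3 yaw -88.5 mid [703.   78.1] post in pan [ 56.4 -37. ]
side red 0
to [ 394.2 -504.4  194. ] turn 0 | at [632.1 101.2 194. ] 137.1 F [-0.4 -0.1  0.3] t 9.93
```

Request:
play_rows(
  targets=[
    [[-0.0004,0.0004,0,0],[-0.0007,0.0007,0,0],[-0.0007,0.0007,0,0]],
  ],
)

```text
t: 10.3
eef_pos: [0.6329, 0.1012, 0.194]
ee_rot: [-3.141, -0.0, 2.393]
force: [-1.2, -0.0, -0.0]
width: 0.0879
```

Request:
play_rows(
  targets=[
    [[-0.0002,0.0002,0,0],[-0.0003,0.0003,0,0],[-0.0003,0.0003,0,0]],
  ],
)

```text
t: 10.68
eef_pos: [0.6334, 0.1012, 0.194]
ee_rot: [-3.142, 0.0, 2.393]
force: [0.2, -1.0, 0.1]
width: 0.0878
```

Request:
play_rows(
  targets=[
    [[-0.0002,0.0002,0,0],[-0.0003,0.0003,0,0],[-0.0003,0.0003,0,0]],
  ],
)

```text
t: 11.05
eef_pos: [0.6338, 0.1012, 0.1939]
ee_rot: [-3.141, -0.0, 2.393]
force: [-1.8, 0.9, -0.1]
width: 0.0877
```

Request:
play_rows(
  targets=[
    [[-0.0002,0.0002,0,0],[-0.0003,0.0003,0,0],[-0.0003,0.0003,0,0]],
  ],
)

```text
t: 11.42
eef_pos: [0.6341, 0.1011, 0.1939]
ee_rot: [-3.141, -0.0, 2.393]
force: [-3.1, -0.4, 1.1]
width: 0.0879
```

```bash
python3 - <<'E'
from h import *
redpose(); to(0,0,0)
E
```

```text
scene red 243 len 94.2 yaw -88.8 mid [704.4  77.4] post in pan [ 56.  -38.1]
side red 0
to [ 395.6 -505.8  193.9] turn 0 | at [634.1 101.2 193.9] 137.1 F [-3.1 -0.3  0.6] t 11.53
```

Request:
play_rows(
  targets=[
    [[-0.0002,0.0002,0,0],[-0.0003,0.0003,0,0],[-0.0003,0.0003,0,0]],
  ],
)

```text
t: 11.9
eef_pos: [0.6344, 0.1011, 0.1939]
ee_rot: [-3.141, -0.0, 2.393]
force: [-5.8, -0.3, 2.1]
width: 0.0877
```

Request:
play_rows(
  targets=[
    [[-0.0001,0.0001,0,0],[-0.0002,0.0002,0,0],[-0.0002,0.0002,0,0]],
  ],
)

```text
t: 12.28
eef_pos: [0.6345, 0.1011, 0.1938]
ee_rot: [-3.14, -0.001, 2.393]
force: [-6.5, -0.5, 1.8]
width: 0.0875
```

Request:
play_rows(
  targets=[
    [[-0.0002,0.0002,0,0],[-0.0003,0.0003,0,0],[-0.0004,0.0004,0,0],[-0.0004,0.0004,0,0]],
  ],
)

```text
t: 12.78
eef_pos: [0.6347, 0.1011, 0.1938]
ee_rot: [-3.14, -0.001, 2.392]
force: [-7.9, -0.6, 3.7]
width: 0.0876
```

Request:
play_rows(
  targets=[
    [[-0.0003,0.0003,0,0],[-0.0006,0.0006,0,0],[-0.0006,0.0006,0,0]],
  ],
)

```text
t: 13.15
eef_pos: [0.6351, 0.1012, 0.1937]
ee_rot: [-3.139, -0.002, 2.392]
force: [-9.7, 0.6, 5.3]
width: 0.0875
```

Request:
play_rows(
  targets=[
    [[-0.0003,0.0003,0,0],[-0.0006,0.0006,0,0],[-0.0006,0.0006,0,0],[-0.0006,0.0006,0,0]],
  ],
)

```text
t: 13.65
eef_pos: [0.6353, 0.1011, 0.1936]
ee_rot: [-3.138, -0.003, 2.392]
force: [-12.9, 2.2, 6.7]
width: 0.0878
```

Request:
play_rows(
  targets=[
    [[0,0,0,0],[0,0,0,0],[0,0,0,0],[0,0,0,0],[0,0,0,0]],
  ],
)

```text
t: 14.28
eef_pos: [0.6354, 0.1012, 0.1936]
ee_rot: [-3.138, -0.003, 2.392]
force: [-12.5, 2.0, 7.0]
width: 0.0875
```

```bash
python3 - <<'E'
from h import *
for i in range(4):
    cams.grab_frame("scene"); print(np.round(arm.get_state()["force"],1))
redpose(); to(0,0,0)
E
```

```text
[-10.9   1.3   7.5]
[-13.3   0.7   6.5]
[-12.4   1.7   7.8]
[-11.9   1.2   6.9]
scene red 242 len 95.1 yaw -88.1 mid [704.3  77.5] post in pan [ 55.1 -38.7]
side red 0
to [ 396.1 -506.9  193.6] turn 0 | at [635.4 101.2 193.6] 137.1 F [-11.7   1.8   7.1] t 14.57
```

Held at about 12 N (readings 10.9–13.3) for around a second, squared on the rail. Backing off.

Request:
play_rows(
  targets=[
    [[0.001,-0.001,0,0],[0.003,-0.002,0,0],[0.008,-0.002,0,0],[0.014,-0.002,0,0],[0.014,-0.002,0,0]],
  ],
)

```text
t: 15.2
eef_pos: [0.6256, 0.11, 0.1942]
ee_rot: [3.141, 0.0, 2.394]
force: [-0.2, 0.3, 0.3]
width: 0.0876
```

Request:
play_rows(
  targets=[
    [[0,0,-0.02,0],[0,0,-0.06,0],[0,0,-0.11,0],[0,0,-0.16,0],[0,0,-0.16,0]],
  ],
)

```text
t: 15.82
eef_pos: [0.6268, 0.1098, 0.3593]
ee_rot: [3.134, 0.004, 2.394]
force: [-0.3, -0.0, -1.0]
width: 0.088
```

Request:
play_rows(
  targets=[
    [[0.06,0,0,0],[0.12,0,0,0],[0.15,0,0,0],[0.15,0,0,0],[0.15,0,0,0]],
  ],
)

```text
t: 16.45
eef_pos: [0.5205, 0.2063, 0.3537]
ee_rot: [3.141, -0.009, 2.4]
force: [0.7, 0.9, 0.2]
width: 0.0879
```

```bash
python3 - <<'E'
from h import *
to(0,0,0)
redpose()
for n in("scene","side"):
    im,P,roi,H,S,V=measure(n); save(n+"_end",cv2.resize(im[120:290,150:410],None,fx=3,fy=3)); Z=P[...,2]
    pan=blob(roi&(Z>.036)&(Z<.048)&(P[...,1]>0)&(P[...,0]>.58)); print(n,pan.sum(),rect(P[pan]))
    rail=blob(roi&(V<75)&(Z>.026)&(Z<.042)&(P[...,0]>.6)); print("rail",rect(P[rail]))
    for q in ["crucible","weighing_jar","dish"]:
        print(q,[(np.round(x["xyz"],3),round(x["score"],2)) for x in finder.find_in(n,q)[:1]])
E
```

```text
to [ 244.7 -503.6  353.7] turn 0 | at [520.5 206.3 353.7] 137.5 F [0.7 0.9 0.2] t 16.45
scene red 252 len 94.9 yaw -88.5 mid [704.7  78.5] post in pan [ 56.7 -38.7]
side red 137 len 93.9 yaw -87.8 mid [706.8  78.3] post in pan [ 55.3 -41.4]
scene 2236 (array([660.2,  77.6]), array([101.6, 100.4]), 2.1)
rail (array([713.7,  82.5]), array([ 19.4, 189. ]), 2.46)
crucible [(array([ 0.631, -0.079,  0.03 ]), 0.63)]
weighing_jar [(array([ 0.565, -0.072,  0.043]), 0.64)]
dish [(array([0.544, 0.264, 0.012]), 0.78)]
side 1171 (array([660.5,  79.6]), array([101.4,  99.5]), 1.0)
rail (array([714. , 146.6]), array([13.1, 62.5]), 0.51)
crucible [(array([ 0.622, -0.061,  0.03 ]), 0.73)]
weighing_jar [(array([ 0.558, -0.07 ,  0.041]), 0.62)]
dish [(array([0.554, 0.263, 0.018]), 0.63)]
```

View pics/scene_end.png

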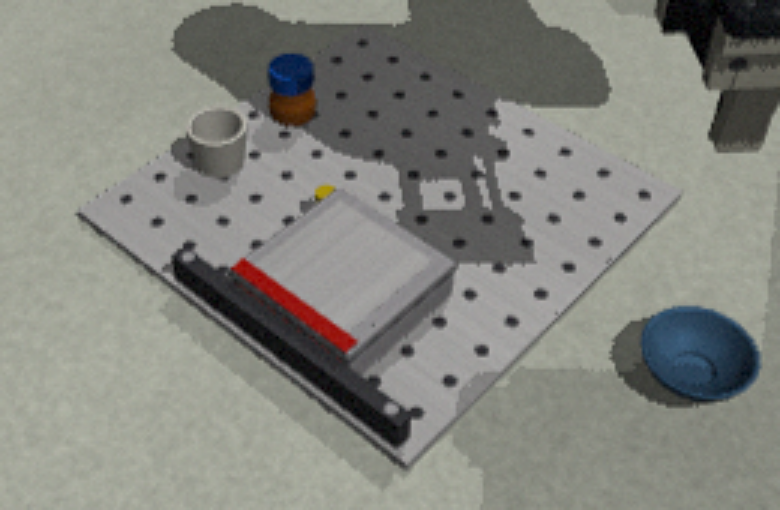

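The end picture shows the red side (295,305) flush on the rail, the pan touching or within a millimetre or two of the yellow post (325,192), and the other items in place. Handing in.

```bash
python3 -c "
from h import *
print(job_done())"
```

```text
the job is handed in; nothing more can be done
None
```

The pan is against the back rail with its red vent side facing it, and the job is handed in at about 17 s of the 64 s allowed.

- **How it was moved:** The open fingers cradled the pan's near-right corner and slid it about 21 mm onto the post. They then carried it about 95° clockwise round the post, which is the quarter turn plus its starting skew. The post stayed at the pan's far side in every picture taken during the turn. The last stretch to the rail was about 10 mm.
- **The press:** I held it at the rail for about 1 s at roughly 12 N (readings 10.9 to 13.3 N). There was also about 7 N of vertical force at the fingertips while pressing. I saw nothing above about 15 N at any point.
- **Final position:** The front face is within about 1 mm of the rail face. The pan's angle measured 1.0 to 2.1°, against 2.0° for the rail. Its side touches the post, or is within a millimetre or two.
- **Other items:** The crucible, jar and dish did not move in the scene camera's picture. The side camera's crucible reading was 9 mm off its first one. I put that down to the detector, because the scene view puts it 2 mm from where it started.
- **Poor readings:** During the turn the fingers partly hid the pan, so a few of its position fits were unreliable. I relied on the red-side fits from the scene camera instead.

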